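# Tip the green handbook onto the reader pad and log it

### The job

Two handbooks stand on the grey reader pad on this practice desk. With the fingertips, push the green one over from its outer side, high up, so that it falls towards the middle of the pad and lies flat, all of it inside the yellow frame; then press the red button on the white log box right down to log it, and move clear. Do not lift or carry the green book, do not press the button before the book lies there, leave the blue book standing, and do not disturb the other things on the desk.

Things in the scene. Friction and masses are not known exactly. Their poses are not given: they have to be found in the camera images.
- frame_mid (a point): centre of the yellow frame, on the top face of the grey reader pad (fixed; pad 210 x 330 x 8 mm, its top 8 mm above the desk; its position and yaw vary). Axes: x along the frame's short side, y along its long side, z up. The inside of the frame measures 155 mm (x) by 250 mm (y); the frame is 5 mm wide, painted, level with the pad.
- green_book_mid (a point): centre (half-way up) of the green handbook, rigid and closed, 105 mm (its x, width) x 30 mm (its y, thickness) x 150 mm (its z, height), 0.26 to 0.43 kg. It stands loose on the pad, z up, at one end of the frame (110 to 120 mm from frame_mid along the frame's y, at + or -; which end varies), its thickness within 0.1 rad of the frame's y.
- green_foot (a point): middle of the underside of the green book (75 mm below its centre while it stands), same axes. Pushed near its top, the book tips over its inner lower edge without sliding; it is past balance after 25 mm of push at 125 mm above the pad, then falls by itself.
- green_corner_a (a point): corner of the green book at its foot, half-way through its thickness (x -52.5, z -75 mm from green_book_mid)
- green_corner_b (a point): the same, x +52.5, z -75 mm from green_book_mid
- green_corner_c (a point): corner at the head of the green book, x -52.5, z +75 mm from green_book_mid
- green_corner_d (a point): the same, x +52.5, z +75 mm from green_book_mid
- blue_book_mid (a point): centre of the blue handbook, same size as the green one, which stands in the same way at the other end of the frame and must stay standing
- log_button_top (a point): middle of the top face of the red round button, 30 mm across, on a white box of 90 x 70 x 22 mm (fixed) to the left or right of the pad; button top about 44 mm above the desk. Pressed straight down; 6 mm travel.
- log_button (a joint): travel of the red button, 0 (up) to 0.006 m (fully down); springs back; 4 N holds it fully down
- tape: black tape dispenser, 120 x 45 x 75 mm, loose, on the side of the pad opposite the log box; origin at its underside
- notes: block of yellow notes, 76 x 76 x 30 mm, loose; origin at its underside
- mug: blue mug, 80 mm across, 90 mm high, loose; origin at its underside
- penpot: dark pen pot with pens, 68 mm across, 155 mm high with pens, loose; origin at its underside
Things that resemble listed ones, but are neither listed nor needed, are in the scene too. Leave any brown look-alike of the part that bears green_book_mid alone. Of the things that look like the part that bears log_button_top, take the one that is farthest from the robot's base at the start.

How it is judged (in metres and radians):
On the way, in this order (a step that is already met when the one before it is completed fails the run):
1. the green book lies flat and still on the pad, wholly inside the yellow frame (angle between the y axis of green_book_mid and the z axis of frame_mid, either way round below 0.06 rad and x of green_corner_a in the frame of frame_mid between -0.0825 and 0.0825 m and y of green_corner_a in the frame of frame_mid between -0.13 and 0.13 m and x of green_corner_b in the frame of frame_mid between -0.0825 and 0.0825 m and y of green_corner_b in the frame of frame_mid between -0.13 and 0.13 m and x of green_corner_c in the frame of frame_mid between -0.0825 and 0.0825 m and y of green_corner_c in the frame of frame_mid between -0.13 and 0.13 m and x of green_corner_d in the frame of frame_mid between -0.0825 and 0.0825 m and y of green_corner_d in the frame of frame_mid between -0.13 and 0.13 m and linear speed of green_book below 0.02 m/s and height (world z) of green_book_mid below 0.03 m), for 0.2 s.
2. the red button is pressed down (value of joint log_button above 0.0045 m), for 0.05 s.
At the end, for the whole second after the job is handed in: the green book lies flat (within 0.06 rad) and at rest on the pad, all four corners inside the yellow frame (at most 5 mm over its inner edge, that is on the painted line); the blue book stands within 20 mm of its start; the button is up again; the other things are within 30 mm of their starts (all of step 1 and angular speed of green_book below 0.1 rad/s and angle between blue_book_mid's own z axis and vertical below 0.1 rad and distance of blue_book_mid from where it was at the start of the episode below 0.02 m and value of joint log_button below 0.002 m and distance of each of tape, notes, mug, penpot from where it was at the start of the episode below 0.03 m); the robot touches nothing.
It fails at once if the green book is lifted or carried off the pad (upright with its foot more than 12 mm clear of the pad, or its foot more than 32 mm above the pad at any tilt) (height (world z) of green_foot above 0.04 m or (height (world z) of green_foot above 0.02 m and angle between green_book_mid's own z axis and vertical below 0.3 rad)).
It fails at once if the button is pressed before the green book lies flat (value of joint log_button above 0.003 m and angle between the y axis of green_book_mid and the z axis of frame_mid, either way round above 0.3 rad).
It fails at once if the blue book is tipped or shoved more than 20 mm (angle between blue_book_mid's own z axis and vertical above 0.15 rad or distance of blue_book_mid from where it was at the start of the episode above 0.02 m).
It fails at once if another thing on the desk is shoved more than 30 mm (distance of any of tape, notes, mug, penpot from where it was at the start of the episode above 0.03 m).
It also fails if it takes over 42 s, if anything falls off the work surface, if the arm or the gripper's body presses on something with over 40 N, if the wrist force passes 120 N, or if a joint passes its speed limit or range.

### The arm

A 6-joint arm with a two-finger parallel gripper is mounted at the origin on the work surface. World frame = base frame: x ahead of the robot, y to its left, z up, the work surface at z = 0. Lengths are in mm, angles in rad, forces in N, time in s.
With the tool pointing down it reaches from about 300 to 950 mm from the base axis. Payload 3.1 kg.
Tool frame: the origin (TCP) lies at the very end of the fingers, on their centre line; the grasp point (between the pads) lies 19 mm behind it; z points along the fingers, y is the direction in which the jaws open and shut (so a half turn about z gives the same grasp; the last joint's range is limited). The gripper opens to 85 mm and grips with 20 to 120 N. Pads are 22 mm wide; open, the fingers measure 114 mm over their backs; the gripper's body (76 mm by 85 mm) begins 54 mm behind the grasp point. The pads swing forward as they close: fully open they stand 13 mm farther back than shut.
Start: joints at [-1.323, 0.308, 1.634, -0, 1.2, -0.07], TCP at [195.272, -593.718, 231.272] pointing down, gripper open.
Joint ranges: [-3.06, 3.06], [-0.79, 1.96], [0.05, 2.63], [-1.19, 4.34], [0.05, 2.64], [-2.94, 2.94]. Speed limits (rad/s): [2.79, 2.79, 3.14, 3.14, 3.14, 3.14].

### API

Orientations are given as [roll, pitch, yaw] about the fixed x, y, z axes, in that order (R = Rz(yaw) Ry(pitch) Rx(roll)).
In Python, from bench import status, grab_frame, ctrl gives the robot as it stands.
- The arm moves only by the tool move_arm, never from a script. Its argument "motion" is a list of rows, each an object of numbers: "dx", "dy", "dz": the shift along the tool's x, y, z each as a share of 200 mm, from -1 to 1; "wx", "wy", "wz": the turn, a rotation vector about the tool's x, y, z each as a share of pi/2 rad, from -1 to 1; "fingers": the opening, from 0 (shut) to 1 (fully open). In form: [{"dx": .., "dy": .., "dz": .., "wx": .., "wy": .., "wz": .., "fingers": ..}, ...]. A call has 1 to 8 rows; each row is the pose to reach, as a shift and turn from the pose commanded when the call began, along the tool's axes at that moment; what a row does not reach only later rows make up. A row lasts 1/8 s, in which the tool goes at most 62.5 mm and 10.7 degrees, less where a joint would pass 70% of its speed; a pose out of reach is approached as far as the arm can. A call with a number of a shift or a turn outside -1 to 1 is refused whole. A call with a gripper value outside its range is refused whole. The fingers move at their own pace and stop on an object; "newtons" is the grip in N (left out, the last holds). Time passes only in rows, so rows that repeat a pose let the fingers close. It gives the time, the measured TCP pose, the force and the opening at its end, in the units of the state.
- status.state(): the state, without advancing time (a new reading comes with each control period).
- grab_frame(name): name is "scene" or "top" or "wrist"; returns a dict with "image" (400x640x3 uint8, red, green, blue), "range_z" (400x640 float32, mm along the optical axis (not along the pixel's ray), 0 where there is no reading), "fx", "fy", "cx", "cy" (pixels), "R" (3x3) and "t" (3): a world point X has camera coordinates R X + t. Camera axes: x right, y down, z forward; pixel columns grow to the right and rows downward; lengths in mm; the calibration is good to about 2 mm. A picture is of the moment at which its call begins.
- ctrl.close_job(): hands the job in, once; it reports no verdict.
The state is a dict: "time_s": time; "q": joint angles; "joint_vel": joint speeds; "joint_efforts": joint torques, N m; "tcp_pos": TCP position; "tool_rot": TCP orientation; "force": force on the tool from outside, world axes, zero at the start; "wrist_torque": the same for the moment, N m; "grip_width": opening from 0.0 (shut) to 1.0 (fully open).
Only numpy, scipy, OpenCV 4.12 (cv2) and the standard library are available. Lean on these libraries where they do the work, as an engineer would, in place of code of your own. Each camera call takes 0.05 s, during which the arm holds its last target.

## Working session

There is one attempt and no reset: what is moved stays moved. The work goes in short steps, Python scripts to look and compute and a tool call to move; the robot and the scene stay as the last step left them, time stands still between calls to the robot, and variables do not carry over. Pictures are saved under pics/ and viewed, and the job is handed in when it is done.

Besides the shell and the picture viewer there is one more tool, called after "Call:" by a JSON object that holds its "op" and its "data". move_arm: Moves the arm, as the interface text tells. Shift numbers are shares of 200 mm and turn numbers shares of pi/2 rad, none past 1 either way. Its arguments: {"type":"object","properties":{"motion":{"type":"array"},"newtons":{"type":"number"}},"required":["motion"]}

```bash
mkdir -p pics; ls
cat > h.py <<'E'
from bench import status, grab_frame, ctrl
import numpy as np, cv2, pickle
def snap(name,tag):
    f=grab_frame(name); pickle.dump(f,open(f'pics/{tag}.pkl','wb'))
    cv2.imwrite(f'pics/{tag}.png',cv2.cvtColor(f['image'],cv2.COLOR_RGB2BGR)); return f
def load(tag): return pickle.load(open(f'pics/{tag}.pkl','rb'))
def px(f,u,v,z=None):
    R=np.array(f['R']);t=np.array(f['t'])
    d=np.array([(u-f['cx'])/f['fx'],(v-f['cy'])/f['fy'],1.])
    if z is None: c=d*f['range_z'][int(round(v)),int(round(u))]; return R.T@(c-t)
    o=-R.T@t; w=R.T@d; return o+w*(z-o[2])/w[2]
E
python3 - <<'E'
from h import *
s=status.state(); print(s)
for n in ("top","scene"):
    f=snap(n,n+"0"); print(n,f['fx'],-np.array(f['R']).T@f['t'])
E
```

```text
pics
{'time_s': 0.0, 'q': array([-1.32268773e+00,  3.09017844e-01,  1.63522511e+00,  3.83101369e-06,
        1.19968425e+00, -6.97427408e-02]), 'joint_vel': array([ 0.00050392, -0.0016523 ,  0.00074602, -0.00175782, -0.00277668,
        0.0001256 ]), 'joint_efforts': array([-2.98487730e-04, -4.15255308e+01, -2.76661885e+01, -7.89548130e-05,
        1.02911112e-02,  1.25878252e-06]), 'tcp_pos': array([ 195.07240999, -592.89551576,  230.02070975]), 'tool_rot': array([-3.13926403e+00, -1.66244189e-04,  3.17849749e-01]), 'force': array([-0.2094401 ,  0.05605499, -0.37155176]), 'wrist_torque': array([ 0.02014502, -0.05845241,  0.0105046 ]), 'grip_width': 0.9970437200838137}
top 406.8660891090287 [ 284.38564668   12.13943364 1177.08743396]
scene 433.9924896791268 [1014.29234178  544.45992818 1335.99160673]
```

View pics/top0.png

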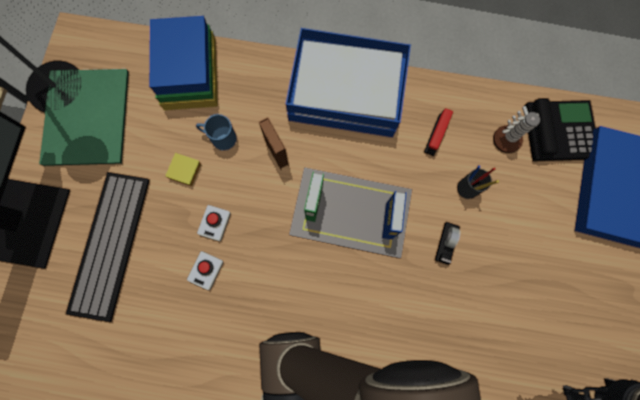

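View pics/scene0.png

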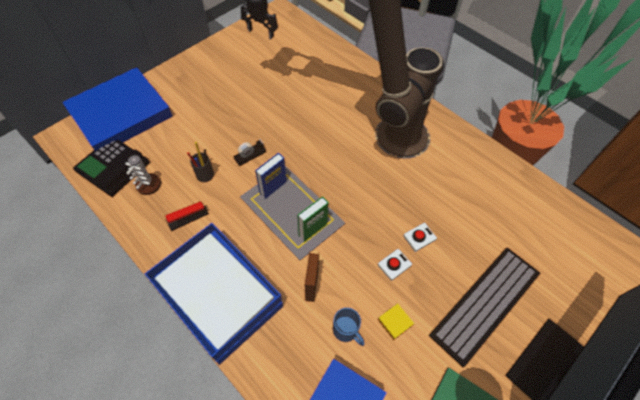

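The top view shows the green book at about (314,196), the blue book at (395,215) and the yellow frame between them. There are two log boxes, with buttons at (213,219) and (205,267), and a brown look-alike at (274,143). Next I'll enlarge and measure.

Run:
```python
from h import *
f=load('top0')
im=cv2.cvtColor(f['image'],cv2.COLOR_RGB2BGR)
c=im[160:265,285:420]; cv2.imwrite('pics/c1.png',cv2.resize(c,None,fx=5.6,fy=5.6,interpolation=cv2.INTER_CUBIC))
g=load('scene0'); im=cv2.cvtColor(g['image'],cv2.COLOR_RGB2BGR)
c=im[145:265,230:430]; cv2.imwrite('pics/c2.png',cv2.resize(c,None,fx=4,fy=4,interpolation=cv2.INTER_CUBIC))
for u,v in((213,219),(205,267)):
    p=px(f,u,v,44); print(p,np.hypot(*p[:2]),px(f,u,v))
```

```text
[445.85936191 329.87093402  44.        ] 554.6218565086771 [446.22350418 330.587456    41.44475427]
[310.84648534 321.86048066  44.        ] 447.4591673618653 [310.8491404  321.89155779  43.88630702]
```

View pics/c1.png

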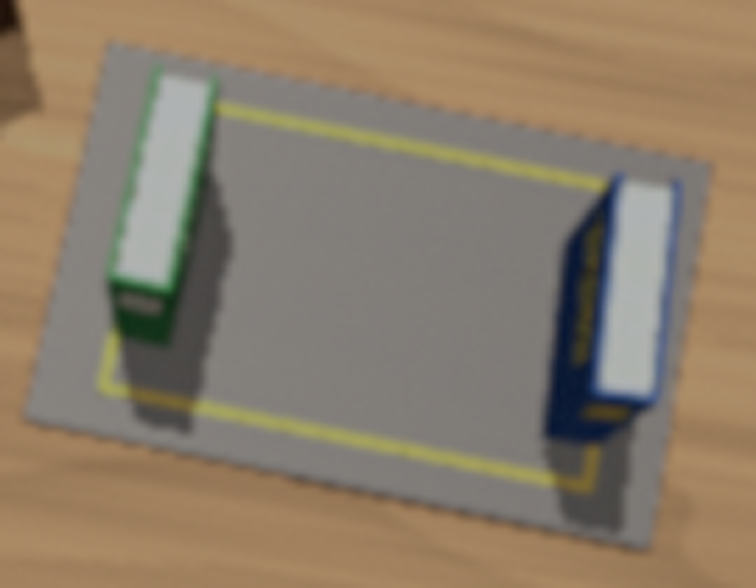

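View pics/c2.png

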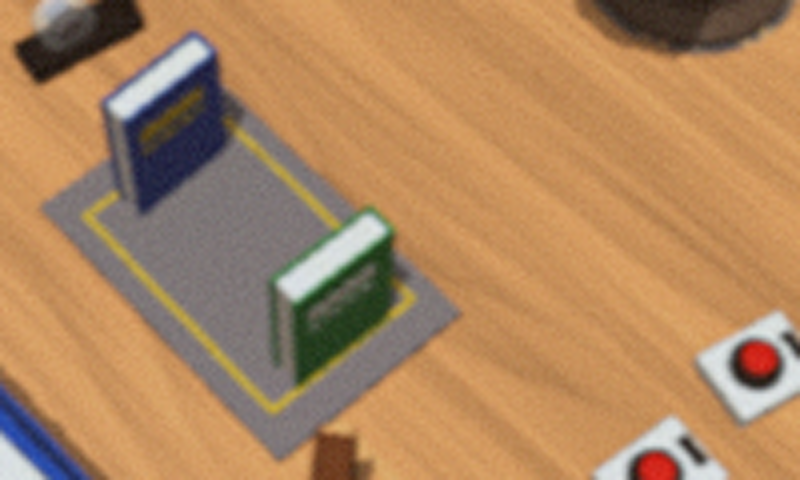

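Run:
```python
from h import *
f=load('top0')
q=lambda x,y,z:px(f,285+(x+.5)/5.6-.5,160+(y+.5)/5.6-.5,z)[:2]
P=np.array([q(*p,8) for p in((108,42),(713,160),(650,548),(25,418))]); print(P)
e=lambda a,b:np.linalg.norm(P[a]-P[b]); print(e(0,1),e(1,2),e(2,3),e(3,0),'center',P.mean(0))
fx=(P[0]-P[3]+P[1]-P[2]);fy=(P[0]-P[1]+P[3]-P[2])
print('x ang',np.arctan2(fx[1],fx[0]),'y ang',np.arctan2(fy[1],fy[0])-np.pi/2)
Y=[q(*p,8) for p in((103,388),(588,487))]; print('frame corners',Y,np.linalg.norm(Y[0]-Y[1]))
for n,c in(('g',((157,68),(218,82),(172,292),(108,278))),('b',((617,175),(681,182),(657,402),(594,392)))):
    G=np.array([q(*p,158) for p in c]);print(n,G,G.mean(0)); d=G[0]-G[3]+G[1]-G[2]; print(np.arctan2(d[1],d[0]),[np.linalg.norm(G[i]-G[i-1]) for i in range(4)])
c=P.mean(0);th=np.arctan2(fx[1],fx[0]);print(th)
# depth check of book tops
r=f['range_z']
for (u,v) in((165,180),(637,290)): print(px(f,round(285+u/5.6),round(160+v/5.6)))
print(px(f,350,210))
```

```text
[[ 651.62221     106.17743135]
 [ 641.09919533 -222.10494195]
 [ 431.41739181 -214.10398736]
 [ 443.97778733  113.26310333]]
328.4509863820697 209.83439661389528 327.6079602203207 207.76528347094893 center [542.02914612 -54.19209866]
x ang -0.036134943545199104 y ang -0.03519240237550525
frame corners [array([466.17835151,  76.22037177]), array([ 457.15842127, -178.77930181])] 255.15915164300483
g [[595.84576858  69.37330223]
 [593.91541074  40.19387748]
 [491.78202489  44.63810323]
 [493.3225662   74.57254043]] [543.7164426   57.19445584]
-0.04708539487707563 [np.float64(102.6549516744981), np.float64(29.243206212129337), np.float64(102.2300330033799), np.float64(29.97405207415724)]
b [[ 580.72584822 -149.03887321]
 [ 582.38136634 -178.66350293]
 [ 478.44897688 -180.17517178]
 [ 478.21747147 -151.45510491]] [ 529.94341573 -164.83316321]
0.01902447241481874 [np.float64(102.53684936938326), np.float64(29.67085145566214), np.float64(103.94338229292414), np.float64(28.720999905342712)]
-0.036134943545199104
[543.72912695  56.86161985 153.35354942]
[ 528.13024042 -167.57801336  153.20501381]
[544.21796226 -50.13341752   9.29634047]
```

Measurements, all in mm:
- **Frame:** centre at (542,-54), yaw about -0.036 rad.
- **Green book:** centre at (543.7,57), yaw about -0.047 rad, outer face at y≈72.
- **Log button:** the farther one is at (446,330), 555 mm from the base against 447 mm for the other.

The pad and book sizes agree with the given ones. I'll push in -y with the fingers shut, starting from (544,120), with tool yaw about 1.524.

Call:
{"op": "move_arm", "data": {"motion": [{"dx": 0.25,"dy": -0.25,"dz": -0.1,"wz": -0.11,"fingers": 0},{"dx": 0.5,"dy": -0.5,"dz": -0.1,"wz": -0.22,"fingers": 0},{"dx": 0.7,"dy": -0.7,"dz": -0.1,"wz": -0.33,"fingers": 0},{"dx": 0.95,"dy": -0.95,"dz": -0.1,"wz": -0.44,"fingers": 0},{"dx": 0.95,"dy": -0.95,"dz": -0.1,"wz": -0.55,"fingers": 0},{"dx": 0.95,"dy": -0.95,"dz": -0.1,"wz": -0.66,"fingers": 0},{"dx": 0.95,"dy": -0.95,"dz": -0.1,"wz": -0.768,"fingers": 0},{"dx": 0.95,"dy": -0.95,"dz": -0.1,"wz": -0.768,"fingers": 0}], "newtons": 40}}

```text
schema error: expected keys dx, dy, dz, wx, wy, wz, fingers
```

```bash
cat > go.py <<'E'
from h import *
import sys
from scipy.spatial.transform import Rotation as Ro
s=status.state(); x,y,z=map(float,sys.argv[1:4])
R=Ro.from_euler('xyz',s['tool_rot']).as_matrix()
print(s['time_s'],s['tcp_pos'],s['tool_rot'],s['force'],s['grip_width'])
print('shares',R.T@(np.array([x,y,z])-s['tcp_pos'])/200)
E
python3 go.py 544 125 240
```

```text
0.1 [ 195.06833536 -592.97058545  230.12985959] [-3.13943875e+00 -1.39123446e-04  3.17801045e-01] [-0.21437291  0.36004967 -0.3169678 ] 0.9999445209694833
shares [ 2.77905289 -2.86502111 -0.04279319]
```

All seven keys are required in every row.

Call:
{"op": "move_arm", "data": {"motion": [{"dx": 0.25,"dy": -0.25,"dz": -0.1,"wx": 0,"wy": 0,"wz": -0.11,"fingers": 0},{"dx": 0.5,"dy": -0.5,"dz": -0.1,"wx": 0,"wy": 0,"wz": -0.22,"fingers": 0},{"dx": 0.7,"dy": -0.7,"dz": -0.1,"wx": 0,"wy": 0,"wz": -0.33,"fingers": 0},{"dx": 0.95,"dy": -0.95,"dz": -0.1,"wx": 0,"wy": 0,"wz": -0.44,"fingers": 0},{"dx": 0.95,"dy": -0.95,"dz": -0.1,"wx": 0,"wy": 0,"wz": -0.55,"fingers": 0},{"dx": 0.95,"dy": -0.95,"dz": -0.1,"wx": 0,"wy": 0,"wz": -0.66,"fingers": 0},{"dx": 0.95,"dy": -0.95,"dz": -0.1,"wx": 0,"wy": 0,"wz": -0.768,"fingers": 0},{"dx": 0.95,"dy": -0.95,"dz": -0.1,"wx": 0,"wy": 0,"wz": -0.768,"fingers": 0}], "newtons": 40}}

```text
time_s: 1.1
tcp_pos: [316.3, -353.5, 250.9]
tool_rot: [-3.141, -0.001, 1.523]
force: [-0.2, -0.3, -0.4]
grip_width: -0.001
```

```bash
python3 go.py 544 125 245
```

```text
1.1 [ 316.2565098  -353.46018369  250.91168397] [-3.14109419e+00 -5.41573833e-04  1.52251596e+00] [-0.22511226 -0.26147403 -0.43311956] -0.0011548040701289744
shares [2.44445321 1.02194951 0.03037287]
```

Call:
{"op": "move_arm", "data": {"motion": [{"dx": 0.25,"dy": 0,"dz": 0,"wx": 0,"wy": 0,"wz": 0,"fingers": 0},{"dx": 0.5,"dy": 0,"dz": 0,"wx": 0,"wy": 0,"wz": 0,"fingers": 0},{"dx": 0.75,"dy": 0,"dz": 0,"wx": 0,"wy": 0,"wz": 0,"fingers": 0},{"dx": 1,"dy": 0,"dz": 0,"wx": 0,"wy": 0,"wz": 0,"fingers": 0}]}}

```text
time_s: 1.6
tcp_pos: [325.4, -152.7, 251.1]
tool_rot: [3.141, -0.0, 1.52]
force: [1.3, 1.7, 0.9]
grip_width: -0.0
```

Call:
{"op": "move_arm", "data": {"motion": [{"dx": 0.25,"dy": 0,"dz": 0,"wx": 0,"wy": 0,"wz": 0,"fingers": 0},{"dx": 0.5,"dy": 0,"dz": 0,"wx": 0,"wy": 0,"wz": 0,"fingers": 0},{"dx": 0.75,"dy": 0,"dz": 0,"wx": 0,"wy": 0,"wz": 0,"fingers": 0},{"dx": 1,"dy": 0,"dz": 0,"wx": 0,"wy": 0,"wz": 0,"fingers": 0}]}}

```text
time_s: 2.1
tcp_pos: [334.9, 47.1, 251.4]
tool_rot: [3.141, -0.0, 1.52]
force: [0.5, -1.0, -0.1]
grip_width: 0.003
```

Call:
{"op": "move_arm", "data": {"motion": [{"dx": 0.25,"dy": 0,"dz": 0,"wx": 0,"wy": 0,"wz": 0,"fingers": 0},{"dx": 0.44,"dy": 0.2,"dz": 0,"wx": 0,"wy": 0,"wz": 0,"fingers": 0},{"dx": 0.44,"dy": 0.45,"dz": 0,"wx": 0,"wy": 0,"wz": 0,"fingers": 0},{"dx": 0.44,"dy": 0.7,"dz": 0,"wx": 0,"wy": 0,"wz": 0,"fingers": 0},{"dx": 0.44,"dy": 1,"dz": 0,"wx": 0,"wy": 0,"wz": 0,"fingers": 0},{"dx": 0.44,"dy": 1,"dz": 0,"wx": 0,"wy": 0,"wz": 0,"fingers": 0}]}}

```text
time_s: 2.85
tcp_pos: [542.0, 123.7, 249.4]
tool_rot: [-3.14, 0.001, 1.52]
force: [-1.2, -0.0, -0.7]
grip_width: 0.001
```

```bash
python3 go.py 544 105 135; python3 -c "
from h import *
snap('top','top1');snap('scene','scene1');snap('wrist','w1')"
```

```text
2.85 [541.98578186 123.67082541 249.40971271] [-3.14036460e+00  5.42993301e-04  1.51971787e+00] [-1.17205107 -0.02010458 -0.73630592] 0.001094268858542418
shares [-0.09240755  0.01552683  0.57208019]
```

View pics/w1.png

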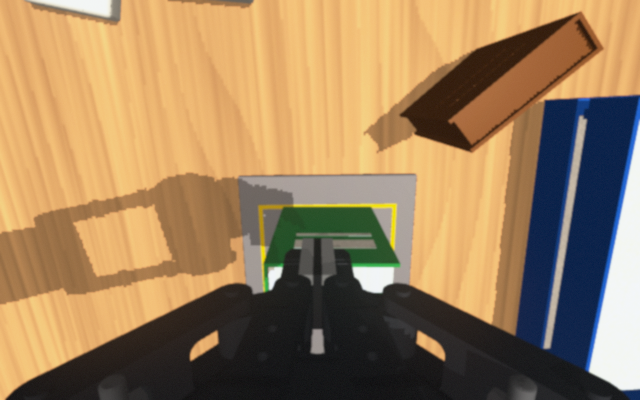

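View pics/scene1.png

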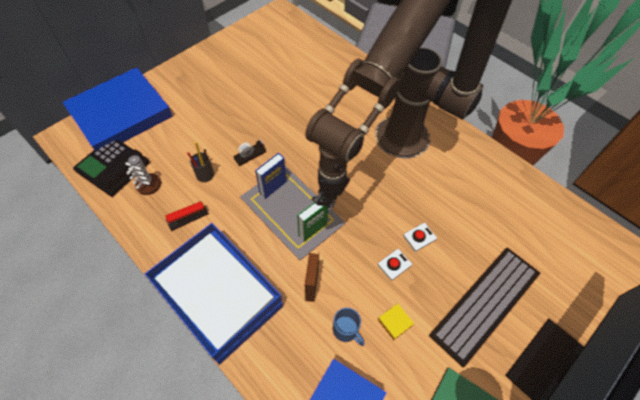

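Run:
```python
from h import *
f=load('w1')
for p in((265,266),(399,266)): print(px(f,*p,158),px(f,p[0]+(6 if p[0]<300 else -6),262))
for p in((261,205),(396,205)): print(px(f,*p,8))
```

```text
[495.31499216  74.31747235 158.        ] [499.81843024  76.42974538 155.91956001]
[597.56449679  69.45358827 158.        ] [593.70524929  71.29747496 154.5820852 ]
[467.95057065  79.3704402    8.        ]
[628.52419367  71.60026893   8.        ]
```

The wrist camera agrees: the top outer edge is centred at about (546,72). I'll descend, then push.

Call:
{"op": "move_arm", "data": {"motion": [{"dx": 0,"dy": 0.015,"dz": 0.2,"wx": 0,"wy": 0,"wz": 0,"fingers": 0},{"dx": 0,"dy": 0.015,"dz": 0.4,"wx": 0,"wy": 0,"wz": 0,"fingers": 0},{"dx": 0,"dy": 0.015,"dz": 0.58,"wx": 0,"wy": 0,"wz": 0,"fingers": 0},{"dx": 0,"dy": 0.015,"dz": 0.58,"wx": 0,"wy": 0,"wz": 0,"fingers": 0},{"dx": -0.1,"dy": 0.015,"dz": 0.58,"wx": 0,"wy": 0,"wz": 0,"fingers": 0},{"dx": -0.15,"dy": 0.015,"dz": 0.58,"wx": 0,"wy": 0,"wz": 0,"fingers": 0},{"dx": -0.15,"dy": 0.015,"dz": 0.58,"wx": 0,"wy": 0,"wz": 0,"fingers": 0}]}}

```text
time_s: 3.88
tcp_pos: [541.6, 93.0, 137.0]
tool_rot: [3.139, -0.0, 1.522]
force: [0.6, 0.4, 0.2]
grip_width: 0.004
```

```bash
python3 go.py 546 48 133
```

```text
3.875 [541.56137401  93.01424931 137.01090556] [ 3.13867244e+00 -3.93897608e-04  1.52201842e+00] [0.63646526 0.42214856 0.24252877] 0.004181992740636573
shares [-0.22372932  0.03308244  0.0200631 ]
```

Call:
{"op": "move_arm", "data": {"motion": [{"dx": -0.03,"dy": 0.02,"dz": 0.02,"wx": 0,"wy": 0,"wz": 0,"fingers": 0},{"dx": -0.06,"dy": 0.02,"dz": 0.02,"wx": 0,"wy": 0,"wz": 0,"fingers": 0},{"dx": -0.09,"dy": 0.02,"dz": 0.02,"wx": 0,"wy": 0,"wz": 0,"fingers": 0},{"dx": -0.12,"dy": 0.02,"dz": 0.02,"wx": 0,"wy": 0,"wz": 0,"fingers": 0}]}}

```text
time_s: 4.38
tcp_pos: [543.3, 69.7, 131.2]
tool_rot: [-3.141, 0.0, 1.524]
force: [-1.1, 0.7, 0.7]
grip_width: 0.001
```

Call:
{"op": "move_arm", "data": {"motion": [{"dx": -0.03,"dy": 0,"dz": 0,"wx": 0,"wy": 0,"wz": 0,"fingers": 0},{"dx": -0.06,"dy": 0,"dz": 0,"wx": 0,"wy": 0,"wz": 0,"fingers": 0},{"dx": -0.09,"dy": 0,"dz": 0,"wx": 0,"wy": 0,"wz": 0,"fingers": 0},{"dx": -0.12,"dy": 0,"dz": 0,"wx": 0,"wy": 0,"wz": 0,"fingers": 0},{"dx": -0.12,"dy": 0,"dz": 0,"wx": 0,"wy": 0,"wz": 0,"fingers": 0},{"dx": -0.12,"dy": 0,"dz": 0,"wx": 0,"wy": 0,"wz": 0,"fingers": 0}]}}

```text
time_s: 5.12
tcp_pos: [542.3, 46.1, 131.3]
tool_rot: [3.142, -0.0, 1.524]
force: [-0.2, 0.2, 0.1]
grip_width: 0.004
```

```bash
python3 go.py 546 48 133; python3 -c "
from h import *
snap('scene','scene2');snap('wrist','w2')"
```

```text
5.125 [542.29118859  46.05883028 131.29117233] [ 3.14157356e+00 -1.58624598e-04  1.52398555e+00] [-0.22753379  0.24117128  0.12820808] 0.0035511469980502616
shares [ 0.01056432  0.01806973 -0.00854212]
```

View pics/w2.png

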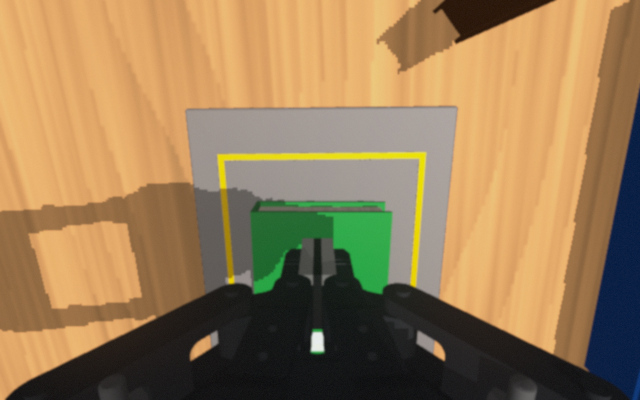

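View pics/scene2.png

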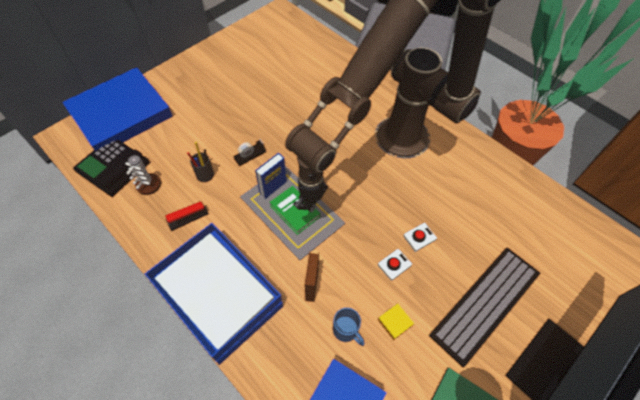

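The green book lies flat inside the frame: the wrist view shows a margin to every visible yellow line, and the blue book is still standing. I'll move over the log button.

Call:
{"op": "move_arm", "data": {"motion": [{"dx": 0,"dy": 0,"dz": -0.1,"wx": 0,"wy": 0,"wz": 0,"fingers": 0},{"dx": 0.2,"dy": -0.1,"dz": -0.2,"wx": 0,"wy": 0,"wz": 0,"fingers": 0},{"dx": 0.45,"dy": -0.2,"dz": -0.2,"wx": 0,"wy": 0,"wz": 0,"fingers": 0},{"dx": 0.7,"dy": -0.3,"dz": -0.2,"wx": 0,"wy": 0,"wz": 0,"fingers": 0},{"dx": 0.95,"dy": -0.4,"dz": -0.2,"wx": 0,"wy": 0,"wz": 0,"fingers": 0},{"dx": 0.95,"dy": -0.4,"dz": -0.2,"wx": 0,"wy": 0,"wz": 0,"fingers": 0}]}}

```text
time_s: 5.98
tcp_pos: [469.8, 242.8, 171.4]
tool_rot: [-3.141, -0.001, 1.53]
force: [-0.8, -0.9, 0.7]
grip_width: -0.003
```

```bash
python3 go.py 446 330 120
python3 - <<'E'
from h import *
f=snap('top','top3');snap('scene','scene3');snap('wrist','w3')
im=cv2.cvtColor(f['image'],cv2.COLOR_RGB2BGR)
cv2.imwrite('pics/c3.png',cv2.resize(im[160:300,180:420],None,fx=3.3,fy=3.3,interpolation=cv2.INTER_CUBIC))
E
```

```text
5.975 [469.7984443  242.76486128 171.42174718] [-3.14149249e+00 -8.75883188e-04  1.52978143e+00] [-0.84869287 -0.92961627  0.66119942] -0.0028424190301682196
shares [ 0.43070442 -0.13675105  0.25749978]
```

View pics/c3.png

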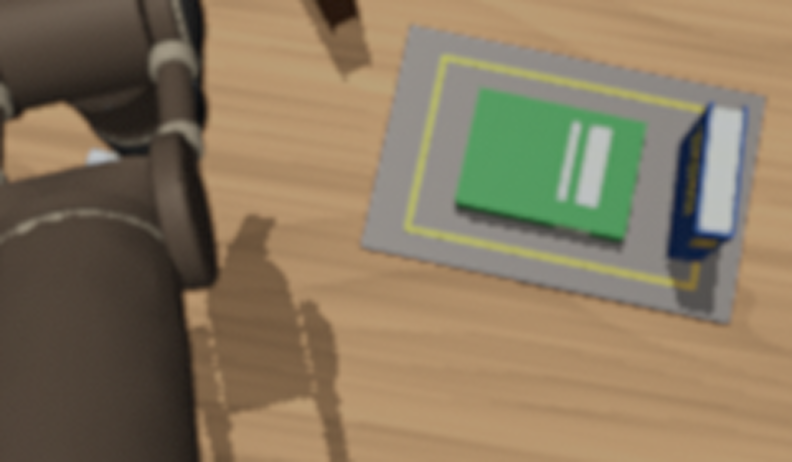

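View pics/w3.png

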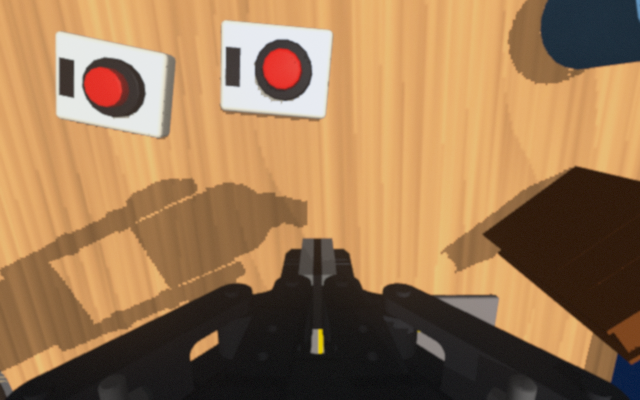

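The book lies flat and well inside the frame. The target button is at wrist pixel (282,69).

Run:
```python
from h import *
f=load('w3'); print(px(f,282,69,44),px(f,282,69),px(f,103,87,44))
f=load('top3'); c=np.array([542.,-54.2]);th=-.036
for p in((481,88),(647,124),(625,240),(457,208)):
    w=px(f,180+p[0]/3.3,160+p[1]/3.3,38)[:2]-c
    print(np.array([[np.cos(th),np.sin(th)],[-np.sin(th),np.cos(th)]])@w)
```

```text
[448.47088405 333.97109542  44.        ] [448.31998735 334.13259381  42.3902762 ] [311.49979172 327.25252064  44.        ]
[49.29710288 87.01611833]
[ 46.87502237 -61.4330672 ]
[-57.79949094 -60.40257808]
[-59.72704775  86.18783376]
```

Call:
{"op": "move_arm", "data": {"motion": [{"dx": 0.23,"dy": -0.07,"dz": 0,"wx": 0,"wy": 0,"wz": 0,"fingers": 0},{"dx": 0.442,"dy": -0.13,"dz": 0.1,"wx": 0,"wy": 0,"wz": 0,"fingers": 0},{"dx": 0.442,"dy": -0.13,"dz": 0.35,"wx": 0,"wy": 0,"wz": 0,"fingers": 0},{"dx": 0.442,"dy": -0.13,"dz": 0.53,"wx": 0,"wy": 0,"wz": 0,"fingers": 0},{"dx": 0.442,"dy": -0.13,"dz": 0.53,"wx": 0,"wy": 0,"wz": 0,"fingers": 0},{"dx": 0.442,"dy": -0.13,"dz": 0.53,"wx": 0,"wy": 0,"wz": 0,"fingers": 0}]}}

```text
time_s: 6.88
tcp_pos: [451.0, 328.7, 66.4]
tool_rot: [3.14, -0.001, 1.522]
force: [-0.4, -0.4, 0.3]
grip_width: 0.002
```

```bash
python3 go.py 447.5 332.5 38
python3 - <<'E'
from h import *
snap('wrist','w4');
E
```

```text
6.875 [450.97587955 328.74036294  66.42584655] [ 3.13997078e+00 -9.63069667e-04  1.52243780e+00] [-0.43505561 -0.39608424  0.27777697] 0.0017623090405006654
shares [ 0.01779921 -0.0184983   0.14211663]
```

View pics/w4.png

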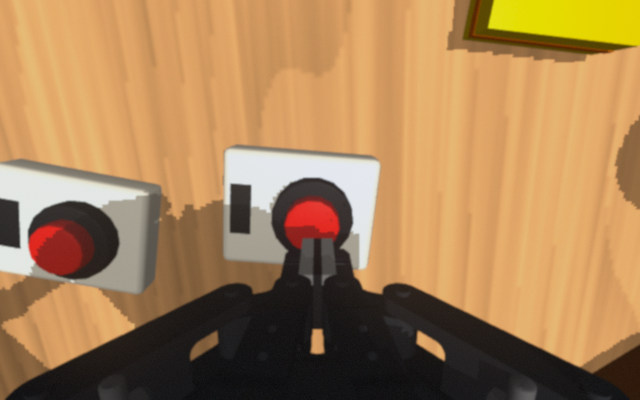

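Run:
```python
from h import *
f=load('w4'); print(px(f,312.5,225,44),px(f,312,220), px(f,285,225,44),px(f,340,225,44),px(f,313,198,44))
```

```text
[448.6366246  335.93810341  44.        ] [448.47097941 338.12867995  42.39609939] [434.40464708 336.6360606   44.        ] [462.87093596 335.24003178  44.        ] [449.64728241 350.41930685  44.        ]
```

Call:
{"op": "move_arm", "data": {"motion": [{"dx": 0.03,"dy": -0.012,"dz": 0,"wx": 0,"wy": 0,"wz": 0,"fingers": 0},{"dx": 0.03,"dy": -0.012,"dz": 0.06,"wx": 0,"wy": 0,"wz": 0,"fingers": 0},{"dx": 0.03,"dy": -0.012,"dz": 0.1,"wx": 0,"wy": 0,"wz": 0,"fingers": 0},{"dx": 0.03,"dy": -0.012,"dz": 0.12,"wx": 0,"wy": 0,"wz": 0,"fingers": 0},{"dx": 0.03,"dy": -0.012,"dz": 0.135,"wx": 0,"wy": 0,"wz": 0,"fingers": 0},{"dx": 0.03,"dy": -0.012,"dz": 0.135,"wx": 0,"wy": 0,"wz": 0,"fingers": 0}]}}

```text
time_s: 7.68
tcp_pos: [446.7, 335.0, 38.3]
tool_rot: [-3.14, 0.001, 1.524]
force: [-2.3, -0.7, 3.7]
grip_width: 0.002
```

Call:
{"op": "move_arm", "data": {"motion": [{"dx": 0,"dy": 0,"dz": 0.01,"wx": 0,"wy": 0,"wz": 0,"fingers": 0},{"dx": 0,"dy": 0,"dz": 0.015,"wx": 0,"wy": 0,"wz": 0,"fingers": 0},{"dx": 0,"dy": 0,"dz": 0.015,"wx": 0,"wy": 0,"wz": 0,"fingers": 0}]}}

```text
time_s: 8.05
tcp_pos: [446.9, 335.1, 37.8]
tool_rot: [-3.14, 0.001, 1.524]
force: [-7.2, -4.1, 18.6]
grip_width: 0.002
```

The force jumped to 18.6 N while z stopped at 37.8 mm, so the button is at its stop. Next I'll retreat.

Call:
{"op": "move_arm", "data": {"motion": [{"dx": 0,"dy": 0,"dz": -0.1,"wx": 0,"wy": 0,"wz": 0,"fingers": 0},{"dx": 0,"dy": 0,"dz": -0.35,"wx": 0,"wy": 0,"wz": 0,"fingers": 0},{"dx": 0,"dy": 0,"dz": -0.6,"wx": 0,"wy": 0,"wz": 0,"fingers": 0},{"dx": 0,"dy": -0.2,"dz": -0.8,"wx": 0,"wy": 0,"wz": 0,"fingers": 0},{"dx": 0,"dy": -0.4,"dz": -0.8,"wx": 0,"wy": 0,"wz": 0,"fingers": 0},{"dx": 0,"dy": -0.4,"dz": -0.8,"wx": 0,"wy": 0,"wz": 0,"fingers": 0},{"dx": 0,"dy": -0.4,"dz": -0.8,"wx": 0,"wy": 0,"wz": 0,"fingers": 0}]}}

```text
time_s: 8.93
tcp_pos: [367.9, 339.1, 195.4]
tool_rot: [3.14, -0.001, 1.525]
force: [0.1, 0.2, -0.3]
grip_width: 0.0
```

```bash
python3 go.py 446 330 120
python3 - <<'E'
from h import *
f=snap('scene','scene5');w=snap('wrist','w5');snap('top','top5')
E
```

```text
8.925 [367.91101168 339.08262336 195.44041459] [ 3.14019754e+00 -5.26976593e-04  1.52466641e+00] [ 0.05557153  0.16550091 -0.28394056] 0.00022127780113792065
shares [-0.02755878  0.39159715  0.37773429]
```

View pics/scene5.png

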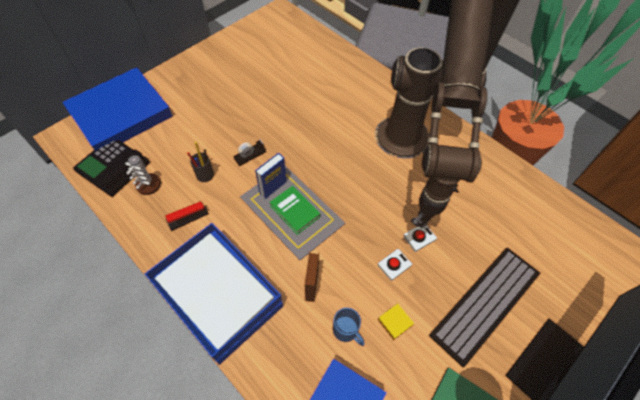

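View pics/w5.png

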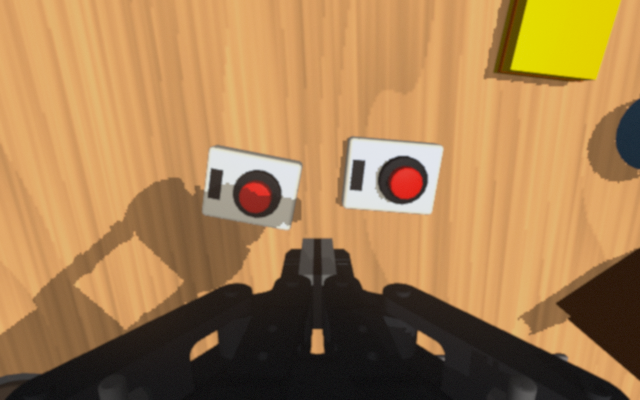

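View pics/top5.png

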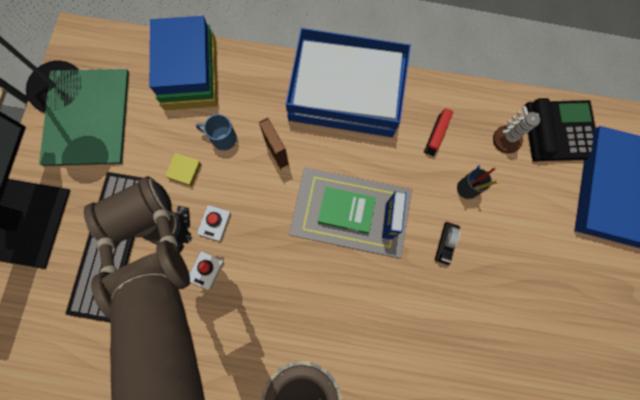

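The green book lies at about (347,211) inside the frame. The blue book is still upright at (396,215), nothing else has moved, the button is up, and the arm is clear. I'm handing the job in.

```bash
python3 -c "
from h import *
print(ctrl.close_job())"
```

```text
the job is handed in; nothing more can be done
None
```

I tipped the green book over from its outer side with shut fingertips at about z = 131 mm. I then pressed the farther red button to its stop, retreated and handed the job in at about 9 s.

**Book:** it lies flat. Its corners measured about x -60 to +49 mm and y -61 to +87 mm in the frame's axes, against limits of ±82.5 and ±130.

**Button:** pressed at z ≈ 37.8 mm, where the force rose to 18.6 N without further travel. It looked up again in the last pictures; I could not read its travel directly.

**Rest of the desk:** by eye in the last pictures, the blue book is still upright and the other things have not moved. The arm was clear, with no contact force.

**Disagreements:** the wrist and top cameras differed by 2 to 6 mm on the button position, so I used the close wrist reading. Before the push they differed by about 3 mm on the book's x. One early move call was refused for missing keys; nothing moved.

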